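Tare the scale for the bowl, then weigh the small bauble

ROBOT

A 6-joint arm with a two-finger parallel gripper is mounted at the origin on a cart in front of the work surface, level with it; the furniture and walls round the work are solid. World frame = base frame: x ahead of the robot, y to its left, z up, the work surface at z = 0. Lengths are in m, angles in degrees, forces in N, time in s.
With the tool pointing down it reaches from about 0.25 to 0.725 m from the base axis. Payload 9.7 kg.
Tool frame: the origin (TCP) lies at the very end of the fingers, on their centre line; the grasp point (between the pads) lies 19 mm behind it; z points along the fingers, y is the line along which they close (so a half turn about z gives the same grasp; the last joint's range is limited). The gripper opens to 85 mm and grips with 20 to 120 N. Pads are 22 mm wide; open, the fingers measure 114 mm over their backs; the gripper's body (76 mm by 85 mm) begins 54 mm behind the grasp point. The pads swing forward as they close: fully open they stand 13 mm farther back than shut.
Start: joints at [-67.781, 4.979, 10.078, 95.1, 0, 90], TCP at [0.208, -0.509, 0.231] pointing down, gripper open.
Joint ranges: [-179.16, 179.16], [-48.56, 103.87], [-65.8, 70.77], [-126.05, 130.52], [-82.76, 87.17], [-180, 180]. Speed limits (degrees/s): [127.2, 127.2, 147.25, 180, 180, 180].

INTERFACE

Orientations are given as [roll, pitch, yaw] about the fixed x, y, z axes, in that order (R = Rz(yaw) Ry(pitch) Rx(roll)).
In Python, from workcell import bot gives the robot as it stands.
- The arm moves only by the tool arm_command, never from a script. Its argument "series" is a list of rows, each a list of 4 numbers: the shift along the tool's x, y, z in m, then the turn about the tool's z in rad. A call has exactly 5 rows; each row is the pose to reach, as a shift and turn from the pose commanded when the call began, along the tool's axes at that moment; what a row does not reach only later rows make up. A row lasts 1/10 s, in which the tool goes at most 50 mm and 8.59 degrees, less where a joint would pass 70% of its speed; a pose out of reach is approached as far as the arm can. A call with a gripper value outside its range is refused whole. "hand" is the finger opening in m, from 0 to 0.0854, set as the call begins (left out, the last holds). The fingers move at their own pace and stop on an object; "grip_force" is the grip in N (left out, the last holds). Time passes only in rows, so rows that repeat a pose let the fingers close, or fill a call up. It gives the time, the measured TCP pose, the force, the opening and the grip force at its end, in the units of the state.
- bot.get_obs(): the state, without advancing time (a new reading comes with each control period).
- bot.camera(name): name is "scene" or "top"; returns a dict with "color" (480x640x3 uint8, blue, green, red), "camera_matrix" (3x3 intrinsics, pixels), "xyz" and "orientation" of the camera in the world. Camera axes: x right, y up, looking along -z (the intrinsics and any distortion apply to the point x, -y, -z); pixel columns grow to the right and rows downward; lengths in m; the calibration is good to about 2 mm. A picture is of the moment at which its call begins. There is no depth.
- bot.job_done(): hands the job in; it is judged then, once.
Trained networks look in the newest picture that a camera, given by its name, has taken for a name from the list of things; names that differ only in an ending like _2 or _b are one class to them, and where a whole thing is asked for, a point or a joint stands for the part that bears it (a point fixed in the world has none). Each returns a list of dicts, best first, with "confidence" (0 to 1); they miss things now and then, are a little off and sometimes report something else, mostly with a low value. They report only what shows in the picture. A call takes as long as a camera call. They do not tell look-alikes from the thing itself.
- bot.find_in(camera, target): "location" ([column, row] in pixels, amid what is visible of it).
- bot.mark_of(camera, target): "location" ([column, row] in pixels: a listed point, or the origin of a listed thing).
The state is a dict: "time": time; "q": joint angles; "qd": joint speeds; "joint_efforts": joint torques, N m; "ee_pos": TCP position; "tcp_rot": TCP orientation; "wrist_force": force on the tool from outside, world axes, zero at the start; "torque": the same for the moment, N m; "opening": finger opening in m; "grasp_force": force on a finger pad.
Only numpy, scipy, OpenCV 4.12 (cv2) and the standard library are available. Lean on these libraries where they do the work, as an engineer would, in place of code of your own. Each camera call takes 0.05 s, during which the arm holds its last target. There are 200 camera calls.

TASK

Weigh the smallest of the three glass baubles for the parcel: set the empty gold bowl upright in the middle of the scale's plate and let go of it, press the round tare key on the scale's sloping front panel all the way down and let it spring back, then lay the small bauble gently in the bowl. Do not press the oblong unit key, only tare with the empty bowl standing on the plate, and leave everything else where it is.

Things in the scene. Friction and masses are not known exactly. Their poses are not given: they have to be found in the camera images.
- scale: Grey kitchen scale, fixed; origin at the centre of its underside, x from its front to its back, y to its left, z up; its front looks to the robot's right. Steel plate 160 x 160 x 6 mm centred over the origin, top at z = 83 mm. Housing 152 mm wide, x = -86 to 70 mm, 55 mm high; its front panel slopes at 40 degrees: round tare key at its left, oblong unit key at its right.
- plate_top (a point): Centre of the top surface of the scale's plate; axes as the scale's
- plate_edge (a point): Middle of the lower front edge of the plate (77 mm above the worktop). The plate overhangs the keys: this edge stands 11 mm farther out to the front than the middles of the keys' faces and 50 mm above them, so the keys cannot be reached from straight above, only with the tool about 40 degrees from vertical, square to the panel, its upper end leaning out in front of the panel.
- tare_key_top (a point): Centre of the outer face of the round tare key: 19 mm across, 40 mm left of the panel's middle, 8 mm off the panel, 5 mm proud of its bezel. z points out of the panel (to the scale's front and up, 40 degrees from vertical), y to the scale's left, x up the slope. A tool coming in along -z has 23 mm from the key's centre to the plate's edge (towards +x).
- tare_key (a joint): Travel of the tare key into the panel: 0 released, 0.004 m fully down at a hard stop. Sprung: 1.3 N starts it, 4 N holds it fully down.
- unit_key (a joint): Travel of the oblong unit key (16 x 8 mm, 40 mm right of the panel's middle, same height): 0 released, 0.004 m fully down; as stiff as the tare key. Not to be pressed.
- bowl: Gold-coloured bowl, loose, 120 mm across, 72 mm high, about 0.22 kg; origin at the centre of its underside, z up. Wall about 4 mm thick, nearly upright in its top 22 mm (outer radius 58 to 60 mm), below that narrowing to a flat foot 65 mm across. Inside: floor at 7 mm height, 28 mm radius, widening evenly to 54 mm radius at 50 mm height. Pinch it by the rim, one finger inside.
- bauble_small: Smallest of the three glass baubles, copper-coloured, a ball of 52 mm diameter with a small metal cap (60 mm high in all), loose, about 0.04 kg; origin at the foot of the ball, z towards the cap. Stands on the worktop on its foot, cap up.
- bauble_mid (a point): Centre of the small bauble's ball, 26 mm from its foot
- bauble_silver: Bystander: larger silver-coloured bauble, 68 mm across, 76 mm high; origin at its foot
- bauble_gold: Bystander: larger gold-coloured bauble, 70 mm across, 78 mm high; origin at its foot
- ice_tongs: Bystander: steel ice tongs lying near the worktop's edge, 168 x 28 x 8 mm, long along their x; origin at the centre of the underside
- tumbler: Bystander: glass tumbler, 73 mm across and 100 mm high, at the left; origin at the centre of its underside
Not all that is in view belongs to the job. Leave any green look-alike of the bowl alone.

How it is judged (in metres and radians):
On the way, in this order (a step that is already met when the one before it is completed fails the run):
1. the empty bowl stands upright on the plate, let go (horizontal distance between bowl and plate_top below 0.03 m and z of bowl in the frame of plate_top between -0.004 and 0.004 m and angle between bowl's own z axis and vertical below 0.08 rad and contact force between the fingers and bowl below 0.05 N and horizontal distance between bauble_mid and bowl above 0.07 m and linear speed of bowl below 0.02 m/s), for 0.2 s.
2. the tare key is pressed down with the empty bowl on the plate (horizontal distance between bowl and plate_top below 0.03 m and z of bowl in the frame of plate_top between -0.004 and 0.004 m and angle between bowl's own z axis and vertical below 0.08 rad and value of joint tare_key above 0.0033 m), for 0.05 s.
3. the tare key has sprung back (horizontal distance between bowl and plate_top below 0.03 m and z of bowl in the frame of plate_top between -0.004 and 0.004 m and angle between bowl's own z axis and vertical below 0.08 rad and value of joint tare_key below 0.001 m), for 0.1 s.
At the end, for the whole second after the job is handed in: The bowl stands upright (within 5 degrees) on the scale's plate, its centre within 30 mm of the plate's centre; the small bauble rests inside the bowl, on its floor; the tare key is up again; both are let go and at rest (all of step 3 and horizontal distance between bauble_mid and bowl below 0.03 m and z of bauble_mid in the frame of bowl between 0.02 and 0.048 m and linear speed of bowl below 0.02 m/s and linear speed of bauble_small below 0.05 m/s and contact force between the fingers and bauble_small below 0.05 N and contact force between the fingers and bowl below 0.05 N); the robot touches nothing.
It fails at once if tare pressed while the bowl is not standing on the plate, or with the bauble in it ((value of joint tare_key above 0.002 m and not (horizontal distance between bowl and plate_top below 0.03 m and z of bowl in the frame of plate_top between -0.004 and 0.004 m and angle between bowl's own z axis and vertical below 0.08 rad)) or (value of joint tare_key above 0.002 m and horizontal distance between bauble_mid and bowl below 0.03 m and z of bauble_mid in the frame of bowl below 0.048 m)).
It fails at once if the unit key pressed (value of joint unit_key above 0.002 m).
It fails at once if the bowl banged or pushed hard on the scale (contact force between bowl and scale above 30 N).
It fails at once if the bauble dropped or pushed hard into the bowl (contact force between bauble_small and bowl above 15 N).
It fails at once if a bystander shifted or knocked over (distance of any of bauble_silver, bauble_gold, ice_tongs, tumbler from where it was at the start of the episode above 0.03 m).
It also fails if it takes over 72 s, if anything falls off the work surface, if the arm or the gripper's body presses on something with over 40 N, if the wrist force passes 120 N, or if a joint passes its speed limit or range.

## Working session

There is one attempt and no reset: what is moved stays moved. The work goes in short steps, Python scripts to look and compute and a tool call to move; the robot and the scene stay as the last step left them, time stands still between calls to the robot, and variables do not carry over. Pictures are saved under pics/ and viewed, at most 10 in all, crops included, and the job is handed in when it is done.

Besides the shell and the picture viewer there is one more tool, called as name([rows], argument=value, ...), one row to a line, values as JSON. arm_command: Moves the arm, as the interface text tells. Its arguments: {"type":"object","properties":{"series":{"type":"array"},"hand":{"type":"number"},"grip_force":{"type":"number"}},"required":["series"]}

```bash
mkdir -p pics; ls
cat > h.py <<'E'
from workcell import bot
import numpy as np, cv2
from scipy.spatial.transform import Rotation as R
def ray(c,px):
    K=np.array(c["camera_matrix"]); d=np.linalg.inv(K)@[px[0],px[1],1]; d=np.array([d[0],-d[1],-d[2]])
    o=np.array(c["orientation"],float); M=o if o.shape==(3,3) else R.from_euler('xyz',o,degrees=True).as_matrix()
    return np.array(c["xyz"]),M@d
def hit(c,px,z):
    p,d=ray(c,px); return p+d*(z-p[2])/d[2]
def tri(cs,pxs):
    A=np.zeros((3,3));b=np.zeros(3)
    for c,x in zip(cs,pxs):
        p,d=ray(c,x); d=d/np.linalg.norm(d); P=np.eye(3)-np.outer(d,d); A+=P;b+=P@p
    return np.linalg.solve(A,b)
E
python3 - <<'E'
from h import *
C={}
for n in("scene","top"):
    c=bot.camera(n);C[n]=c;cv2.imwrite(f"pics/{n}0.png",c["color"])
    print(n,{k:np.round(v,3).tolist() for k,v in c.items() if k!="color"}, c.keys())
Z=dict(bowl=0,plate_top=.083,plate_edge=.077,tare_key_top=.03,bauble_mid=.026,bauble_small=0,scale=0,bauble_silver=0,bauble_gold=0,ice_tongs=0,tumbler=0)
for t,z in Z.items():
    for n in C:
        for r in bot.mark_of(n,t)[:3]:
            print(t,n,np.round(r["location"]),round(r["confidence"],2),np.round(hit(C[n],r["location"],z),3))
print(bot.get_obs())
E
```

```text
pics
scene {'camera_matrix': [[441.469, 0.0, 323.467], [0.0, 441.469, 239.421], [0.0, 0.0, 1.0]], 'xyz': [-0.364, 0.707, 0.737], 'orientation': [54.996, -0.332, -117.855]} dict_keys(['color', 'camera_matrix', 'xyz', 'orientation'])
top {'camera_matrix': [[583.472, 0.0, 317.08], [0.0, 583.472, 234.914], [0.0, 0.0, 1.0]], 'xyz': [0.172, 0.229, 1.695], 'orientation': [10.462, 0.256, -89.563]} dict_keys(['color', 'camera_matrix', 'xyz', 'orientation'])
bowl scene [327. 266.] 0.98 [0.451 0.262 0.   ]
bowl scene [144. 326.] 0.84 [0.45  0.732 0.   ]
bowl top [151. 249.] 0.75 [0.439 0.726 0.   ]
bowl top [478. 236.] 0.69 [ 0.486 -0.237  0.   ]
bowl top [307. 249.] 0.65 [0.444 0.269 0.   ]
plate_top scene [392. 201.] 0.63 [ 0.541 -0.006  0.083]
plate_top top [402. 210.] 0.98 [ 0.543 -0.002  0.083]
tare_key_top scene [270. 248.] 0.69 [0.559 0.379 0.03 ]
tare_key_top top [272. 203.] 0.28 [0.573 0.371 0.03 ]
bauble_mid scene [275. 273.] 0.69 [0.459 0.406 0.026]
bauble_mid top [261. 247.] 0.48 [0.443 0.401 0.026]
bauble_small scene [274. 284.] 0.7 [0.449 0.415 0.   ]
bauble_small top [259. 246.] 
[... 690 characters left out ...]
] 0.89 [0.388 0.603 0.   ]
{'time': 1.2, 'q': array([-6.77804488e+01,  4.98037600e+00,  1.00784895e+01,  9.50991094e+01,
        1.48312198e-03,  8.99985064e+01]), 'qd': array([-0.11569933, -0.02109592,  0.02144842, -0.03353205, -0.10588344,
        0.0050478 ]), 'joint_efforts': array([ 1.55962171e-03, -5.20103252e+01,  4.64861691e+01,  1.82071199e-03,
       -5.07514380e-05,  8.88300633e-06]), 'ee_pos': array([ 0.20799417, -0.50915791,  0.23127244]), 'tcp_rot': array([-1.79999004e+02, -1.48314794e-03,  2.22210448e+01]), 'wrist_force': array([ 0.5126093 , -0.71040261,  0.29377812]), 'torque': array([ 0.06465466,  0.02255472, -0.03337145]), 'grasp_force': 0.0, 'opening': 0.08508255296720932}
```

View pictures.

View pics/scene0.png

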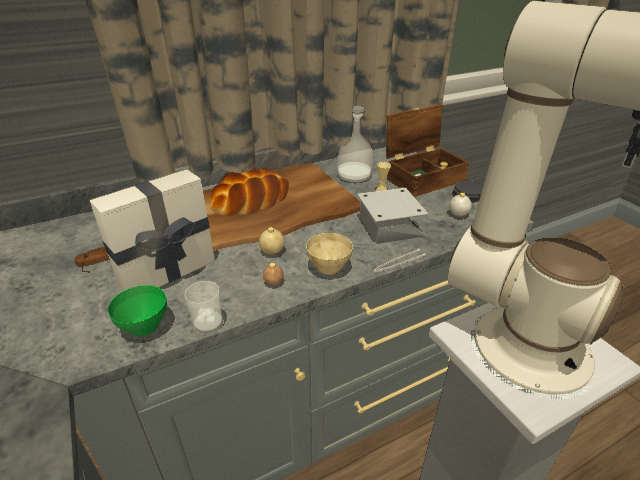

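View pics/top0.png

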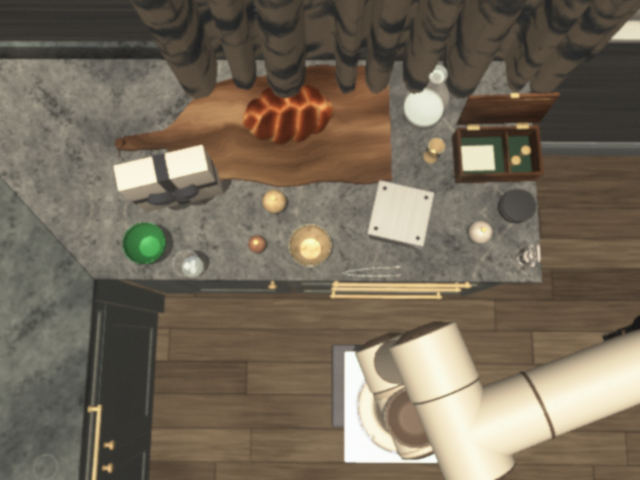

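Candidates (scene / top pixels):
- **Bowl:** the gold bowl at (329,254) / (310,245) is mine. The green look-alike at (139,312) / (145,243) is not.
- **Bauble:** the copper one at (273,274) / (257,243) is the smallest. The gold one is at (271,241) / (275,202) and the silver one at (460,205) / (481,233).

I'll check this choice in one close crop.

Run:
```python
from h import *
s=cv2.imread("pics/scene0.png");t=cv2.imread("pics/top0.png")
a=cv2.resize(s[180:290,240:440],(800,440)[0:2],interpolation=cv2.INTER_CUBIC)[:300*2]
a=cv2.resize(s[180:280,245:435],(570,300),interpolation=cv2.INTER_CUBIC)
b=cv2.resize(t[170:270,240:440],(600,300),interpolation=cv2.INTER_CUBIC)
o=np.zeros((600,600,3),np.uint8);o[:300,:570]=a;o[300:]=b
cv2.imwrite("pics/crop1.png",o)
```

```text
(no output)
```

View pics/crop1.png

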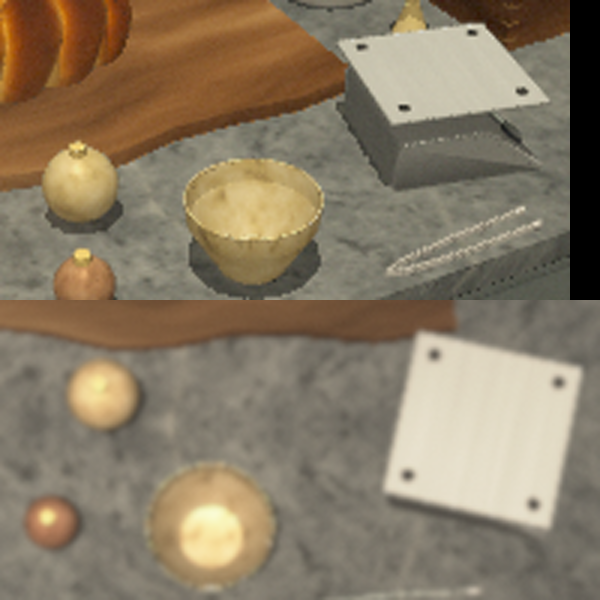

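The crop confirms the gold bowl (top ≈ (310,245)), the copper bauble (top ≈ (257,244)) with its cap up, and clear plate corners. The tare key just shows in the scene view at about (414,223). Next I'll fit the poses.

```bash
cat >> h.py <<'E'
def proj(c,P):
    M=R.from_euler('xyz',c["orientation"],degrees=True).as_matrix(); q=M.T@(np.asarray(P)-c["xyz"])
    u=np.array(c["camera_matrix"])@[q[0],-q[1],-q[2]]; return u[:2]/u[2]
def go(x,y,z,yaw):
    o=bot.get_obs(); M=R.from_euler('xyz',o["tcp_rot"],degrees=True).as_matrix()
    d=M.T@(np.array([x,y,z])-o["ee_pos"]); t=-np.radians((yaw-o["tcp_rot"][2]+180)%360-180)
    print("t",round(o["time"],2),"pos",np.round(o["ee_pos"],4),"rot",np.round(o["tcp_rot"],2),"q6",round(o["q"][5]),"F",np.round(o["wrist_force"],2),"open",round(o["opening"],4)); print("row",np.round(d,4),round(t,3))
E
python3 - <<'E'
from h import *
from scipy.optimize import least_squares as ls
c={n:bot.camera(n) for n in("scene","top")}
ct=[(240+x/3,170+(y-300)/3) for x,y in((415,332),(582,368),(551,527),(386,492))]
cs=[(245+x/3,180+y/3) for x,y in((338,42),(485,23),(550,100),(392,124))]
L=np.array([(.08,-.08),(-.08,-.08),(-.08,.08),(.08,.08)])
def f(p,w=("scene","top")):
    Rm=np.array([[np.cos(p[2]),-np.sin(p[2])],[np.sin(p[2]),np.cos(p[2])]]);W=L@Rm.T+p[:2]
    return np.concatenate([proj(c[n],[*v,.083])-m for n,ms in(("scene",cs),("top",ct)) if n in w for v,m in zip(W,ms)])
for w in(("scene",),("top",),("scene","top")):
    r=ls(f,[.54,0,1.4],args=(w,)); print(w,r.x[:2].round(4),np.degrees(r.x[2]).round(2),np.abs(r.fun).max().round(2))
p=r.x; ca,sa=np.cos(p[2]),np.sin(p[2]); X=np.array([ca,sa]);Y=np.array([-sa,ca])
k=p[:2]-.069*X+.04*Y; print("key",k,proj(c["scene"],[*k,.027]))
for n,px,z in(("top",(240+212/3,170+224/3),.072),("scene",(245+253.5/3,180+200/3),.072),("top",(240+51/3,170+222/3),.026),("scene",(245+85/3,180+283/3),.026)): print(n,hit(c[n],px,z).round(4))
print("tri bowl",tri([c["top"],c["scene"]],[(240+212/3,170+224/3),(245+253.5/3,180+200/3)]),"ball",tri([c["top"],c["scene"]],[(257,244),(273.3,274.3)]))
go(.385,.267,.2,90)
E
```

```text
('scene',) [0.5314 0.0029] 76.61 0.63
('top',) [0.5344 0.0013] 78.28 0.81
('scene', 'top') [0.5337 0.0015] 77.65 1.11
key [ 0.47989239 -0.05732035] [416.85609385 222.75981316]
top [0.4438 0.2565 0.072 ]
scene [0.4387 0.2611 0.072 ]
top [0.4523 0.413  0.026 ]
scene [0.4549 0.4128 0.026 ]
tri bowl [0.44499843 0.2570158  0.06648766] ball [0.45226631 0.41323799 0.02812906]
t 1.3 pos [ 0.208  -0.5092  0.2313] rot [180.     0.    22.22] q6 90 F [ 1.65  0.01 -0.03] open 0.0853
row [ 0.4574 -0.6516  0.0313] -1.183
```

arm_command([
  [0.02,-0.028,0,-0.1],
  [0.046,-0.066,0,-0.24],
  [0.072,-0.103,0,-0.38],
  [0.098,-0.14,0,-0.52],
  [0.124,-0.177,0,-0.66],
], hand=0.05, grip_force=30)

```text
time: 1.8
ee_pos: [0.2558, -0.2968, 0.2313]
tcp_rot: [180.0, 0.0, 60.3]
wrist_force: [0.8, -0.7, 0.4]
opening: 0.0499
grasp_force: 0.0
```

```bash
python3 -c "
from h import *
go(.386,.258,.23,90)"
```

```text
t 1.8 pos [ 0.2558 -0.2968  0.2313] rot [179.97   0.    60.33] q6 70 F [ 0.84 -0.74  0.4 ] open 0.0499
row [ 0.5465 -0.1615  0.0012] -0.518
```

arm_command([
  [0.043,-0.0127,0,-0.1],
  [0.086,-0.0254,0,-0.2],
  [0.129,-0.038,0,-0.31],
  [0.172,-0.051,0,-0.42],
  [0.215,-0.0635,0,-0.518],
])

```text
time: 2.3
ee_pos: [0.3081, -0.0788, 0.2316]
tcp_rot: [179.9, 0.0, 89.9]
wrist_force: [1.7, 0.4, -0.5]
opening: 0.05
grasp_force: 0.0
```

```bash
python3 -c "
from h import *
go(.386,.258,.15,90)"
```

```text
t 2.3 pos [ 0.3081 -0.0788  0.2316] rot [1.7992e+02 2.0000e-02 8.9930e+01] q6 76 F [ 1.69  0.43 -0.52] open 0.05
row [0.3369 0.0774 0.0816] -0.001
```

arm_command([
  [0.045,0.01,0,0],
  [0.09,0.02,0,0],
  [0.135,0.03,0,0],
  [0.18,0.04,0,0],
  [0.22,0.05,0,0],
])

```text
time: 2.8
ee_pos: [0.3592, 0.1417, 0.2316]
tcp_rot: [179.9, -0.0, 89.8]
wrist_force: [1.2, -0.7, 0.8]
opening: 0.0502
grasp_force: 0.0
```

arm_command([
  [0.04,0.009,0.015,0],
  [0.08,0.018,0.04,0],
  [0.11,0.027,0.065,0],
  [0.117,0.0275,0.082,0],
  [0.117,0.0275,0.082,0],
])

```text
time: 3.3
ee_pos: [0.3862, 0.2565, 0.1467]
tcp_rot: [-179.8, 0.1, 89.8]
wrist_force: [-0.7, 0.1, 0.4]
opening: 0.0501
grasp_force: 0.0
```

Run:
```python
from h import *
c={n:bot.camera(n) for n in("scene","top")}
go(.386,.258,.05,90)
for n in c: cv2.imwrite(f"pics/{n}1.png",c[n]["color"])
s,t=c["scene"]["color"],c["top"]["color"]
o=np.zeros((600,800,3),np.uint8);o[:,:400]=cv2.resize(s[170:290,280:360],(400,600),interpolation=cv2.INTER_CUBIC);o[:,400:]=cv2.resize(t[185:305,260:340],(400,600),interpolation=cv2.INTER_CUBIC)
cv2.imwrite("pics/crop2.png",o)
```

```text
t 3.4 pos [0.3872 0.2559 0.1497] rot [-1.7998e+02  2.0000e-02  8.9730e+01] q6 124 F [-0.11 -0.16  1.36] open 0.0498
row [ 0.0021 -0.0012  0.0997] -0.005
```

View pics/crop2.png

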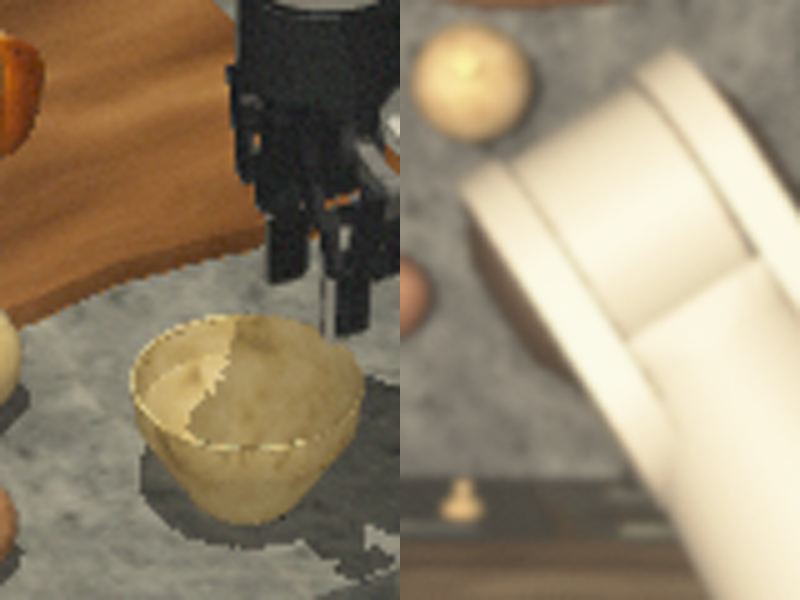

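The gripper hangs over the near rim of the gold bowl, which sits at about (329,254) in the scene view. Now down and pinch.

arm_command([
  [0.001,-0.001,0.025,0],
  [0.002,-0.001,0.05,0],
  [0.002,-0.001,0.075,0],
  [0.002,-0.001,0.095,0],
  [0.002,-0.001,0.098,0],
])

```text
time: 3.9
ee_pos: [0.3861, 0.2571, 0.0508]
tcp_rot: [-179.9, 0.0, 89.6]
wrist_force: [-0.1, 0.2, 0.4]
opening: 0.0503
grasp_force: 0.0
```

arm_command([
  [0,0,0,0],
  [0,0,0,0],
  [0,0,0,0],
  [0,0,0,0],
  [0,0,0,0],
], hand=0.0, grip_force=40)

```text
time: 4.4
ee_pos: [0.3873, 0.2586, 0.053]
tcp_rot: [179.9, -0.1, 89.7]
wrist_force: [-2.6, -0.8, 6.2]
opening: 0.0038
grasp_force: 38.2
```

arm_command([
  [0,0,0,0],
  [0,0,-0.005,0],
  [0,0,-0.015,0],
  [0,0,-0.03,0],
  [0,0,-0.05,0],
])

```text
time: 4.9
ee_pos: [0.3857, 0.2579, 0.1019]
tcp_rot: [-179.9, 0.0, 89.7]
wrist_force: [0.4, 0.9, -2.1]
opening: 0.0028
grasp_force: 39.1
```

```bash
python3 -c "
from h import *
go(.487,.0125,.2,90)"
```

```text
t 4.9 pos [0.3857 0.2579 0.1019] rot [-1.799e+02  5.000e-02  8.972e+01] q6 124 F [ 0.38  0.94 -2.13] open 0.0028
row [-0.2449  0.1023 -0.0981] -0.005
```

arm_command([
  [0,0,-0.015,0],
  [-0.01,0.003,-0.04,0],
  [-0.025,0.01,-0.065,0],
  [-0.05,0.02,-0.085,0],
  [-0.08,0.033,-0.097,0],
])

```text
time: 5.4
ee_pos: [0.4193, 0.1778, 0.2008]
tcp_rot: [179.9, -0.1, 89.8]
wrist_force: [0.3, 0.1, -3.5]
opening: 0.003
grasp_force: 39.1
```

arm_command([
  [-0.035,0.0145,0,0],
  [-0.07,0.029,0,0],
  [-0.105,0.044,0,0],
  [-0.135,0.056,0,0],
  [-0.155,0.065,0,0],
])

```text
time: 5.9
ee_pos: [0.4836, 0.0207, 0.1989]
tcp_rot: [180.0, 0.0, 89.6]
wrist_force: [0.4, -0.2, -2.6]
opening: 0.0028
grasp_force: 39.2
```

Run:
```python
from h import *
c=bot.camera("scene")
go(.487,.0125,.2,90)
s=c["color"]
cv2.imwrite("pics/crop3.png",cv2.resize(s[110:270,310:470],(600,600),interpolation=cv2.INTER_CUBIC))
for r in bot.mark_of("scene","bowl"): print(r)
```

```text
t 5.95 pos [0.4844 0.019  0.1987] rot [1.7998e+02 8.0000e-02 8.9580e+01] q6 93 F [-1.06 -0.92 -3.73] open 0.0031
row [-0.0065  0.0026 -0.0013] -0.007
{'location': [146.2, 325.0], 'confidence': 0.68}
```

View pics/crop3.png

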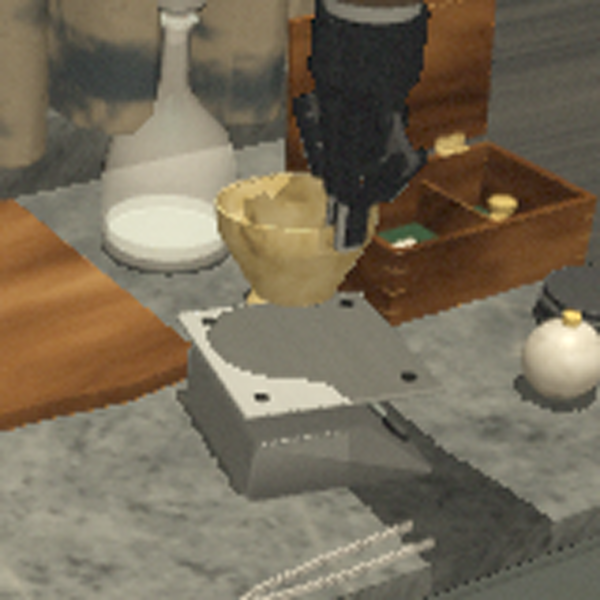

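The bowl hangs level over the plate, and the silver bauble and tongs are untouched. I'll lower it.

arm_command([
  [-0.003,0.001,0.015,0],
  [-0.006,0.0025,0.03,0],
  [-0.0065,0.0026,0.045,0],
  [-0.0065,0.0026,0.055,0],
  [-0.0065,0.0026,0.058,0],
])

```text
time: 6.5
ee_pos: [0.4844, 0.0167, 0.1395]
tcp_rot: [-179.9, -0.0, 89.8]
wrist_force: [-10.4, 0.0, 14.0]
opening: 0.0029
grasp_force: 49.4
```

arm_command([
  [0,0,0.001,0],
  [0,0,0.002,0],
  [0,0,0.003,0],
  [0,0,0.004,0],
  [0,0,0.004,0],
])

```text
time: 7.0
ee_pos: [0.4851, 0.0167, 0.1378]
tcp_rot: [180.0, -0.0, 89.8]
wrist_force: [-10.7, -1.0, 15.9]
opening: 0.0032
grasp_force: 54.1
```

arm_command([
  [0,0,-0.002,0],
  [0,0,-0.004,0],
  [0,0,-0.005,0],
  [0,0,-0.005,0],
  [0,0,-0.005,0],
])

```text
time: 7.5
ee_pos: [0.4858, 0.0163, 0.1412]
tcp_rot: [180.0, -0.0, 89.7]
wrist_force: [1.0, 0.0, 1.9]
opening: 0.0028
grasp_force: 43.1
```

Run:
```python
from h import *
c=bot.camera("scene")
go(.487,.0125,.2,90)
s=c["color"]
cv2.imwrite("pics/crop4.png",cv2.resize(s[130:250,340:460],(600,600),interpolation=cv2.INTER_CUBIC))
```

```text
t 7.55 pos [0.4858 0.0163 0.1412] rot [-1.800e+02 -1.000e-02  8.972e+01] q6 92 F [1.86 0.1  2.49] open 0.0027
row [-0.0038  0.0012 -0.0588] -0.005
```

View pics/crop4.png

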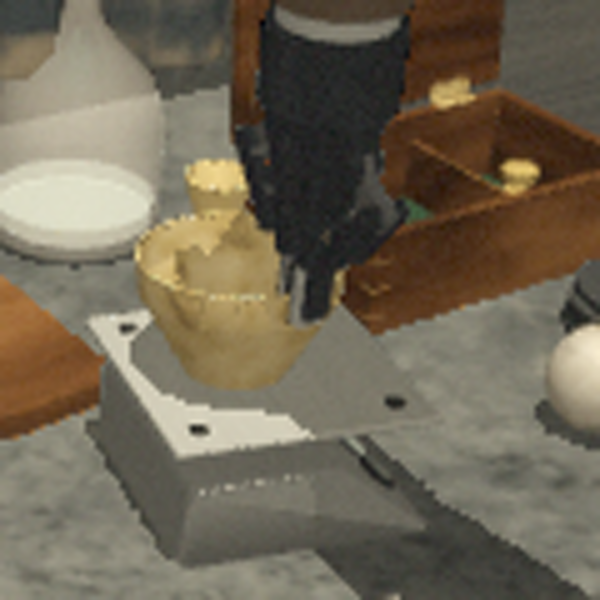

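The bowl's far side touches the plate first, so the bowl is tilted slightly in the grip. I'll ease the grip and lower gently so it seats itself.

arm_command([
  [0,0,0,0],
  [0,0,0,0],
  [0,0,0.001,0],
  [0,0,0.002,0],
  [0,0,0.002,0],
], grip_force=20)

```text
time: 8.05
ee_pos: [0.4848, 0.0162, 0.1397]
tcp_rot: [-179.9, -0.0, 89.7]
wrist_force: [-6.6, 0.2, 8.8]
opening: 0.0029
grasp_force: 47.8
```

```bash
python3 -c "
from h import *
go(.487,.0125,.2,90)"
```

```text
t 8.05 pos [0.4848 0.0162 0.1397] rot [-1.7991e+02 -1.0000e-02  8.9720e+01] q6 92 F [-6.6   0.17  8.82] open 0.0029
row [-0.0037  0.0021 -0.0603] -0.005
```

arm_command([
  [0,0,0,0],
  [0,0,0,0],
  [0,0,0,0],
  [0,0,0,0],
  [0,0,0,0],
], hand=0.005, grip_force=20)

```text
time: 8.55
ee_pos: [0.4856, 0.0162, 0.1391]
tcp_rot: [-180.0, 0.0, 89.7]
wrist_force: [-3.1, 0.1, 3.4]
opening: 0.0048
grasp_force: 5.4
```

arm_command([
  [0,0,0,0],
  [0,0,0,0],
  [0,0,0,0],
  [0,0,0,0],
  [0,0,0,0],
], hand=0.03)

```text
time: 9.05
ee_pos: [0.4859, 0.0162, 0.1393]
tcp_rot: [180.0, -0.0, 89.7]
wrist_force: [-0.7, 0.7, -0.0]
opening: 0.0304
grasp_force: 0.0
```

```bash
python3 -c "
from h import *
go(.487,.0125,.2,90)"
```

```text
t 9.05 pos [0.4859 0.0162 0.1393] rot [179.99  -0.    89.71] q6 92 F [-0.65  0.67 -0.  ] open 0.0304
row [-0.0037  0.0011 -0.0607] -0.005
```

arm_command([
  [0,0,-0.01,0],
  [0,0,-0.03,0],
  [0,0,-0.06,0],
  [0.02,0,-0.08,0],
  [0.06,0.005,-0.09,0],
])

```text
time: 9.55
ee_pos: [0.4916, 0.0754, 0.2325]
tcp_rot: [179.8, -0.0, 89.5]
wrist_force: [1.6, -0.0, -0.4]
opening: 0.03
grasp_force: 0.0
```

arm_command([
  [0.045,-0.004,0,0],
  [0.09,-0.008,0,0],
  [0.135,-0.012,0,0],
  [0.18,-0.016,0,0],
  [0.225,-0.02,0,0],
], hand=0.075)

```text
time: 10.05
ee_pos: [0.4718, 0.3032, 0.2302]
tcp_rot: [179.9, -0.0, 89.7]
wrist_force: [1.4, -0.7, 0.2]
opening: 0.0754
grasp_force: 0.0
```

Run:
```python
from h import *
c={n:bot.camera(n) for n in("scene","top")}
go(.453,.406,.12,90)
for n in c:
    for t,z in(("bowl",.083),("bauble_mid",.026),("plate_top",.083)):
        for r in bot.mark_of(n,t)[:2]: print(n,t,np.round(r["location"]),round(r["confidence"],2),hit(c[n],r["location"],z).round(4))
s,t=c["scene"]["color"],c["top"]["color"]
o=np.zeros((600,800,3),np.uint8);o[:,:400]=cv2.resize(s[130:250,350:430],(400,600),interpolation=cv2.INTER_CUBIC);o[:,400:]=cv2.resize(t[150:270,360:440],(400,600),interpolation=cv2.INTER_CUBIC)
cv2.imwrite("pics/crop5.png",o)
```

```text
t 10.15 pos [0.4713 0.3056 0.2291] rot [-1.7998e+02 -5.0000e-02  8.9980e+01] q6 123 F [ 0.47 -1.04 -0.72] open 0.0752
row [ 0.1003 -0.0183  0.1092] -0.0
scene bowl [384. 205.] 0.86 [0.5351 0.0296 0.083 ]
scene bowl [145. 327.] 0.7 [0.3547 0.729  0.083 ]
scene bauble_mid [276. 275.] 0.83 [0.4494 0.4078 0.026 ]
scene plate_top [391. 201.] 0.64 [ 0.543  -0.0006  0.083 ]
top bowl [394. 211.] 0.8 [0.5413 0.0206 0.083 ]
top bowl [149. 248.] 0.8 [0.4288 0.7093 0.083 ]
top bauble_mid [260. 248.] 0.6 [0.4398 0.4039 0.026 ]
top plate_top [403. 212.] 0.72 [ 0.5371 -0.0039  0.083 ]
```

View pics/crop5.png

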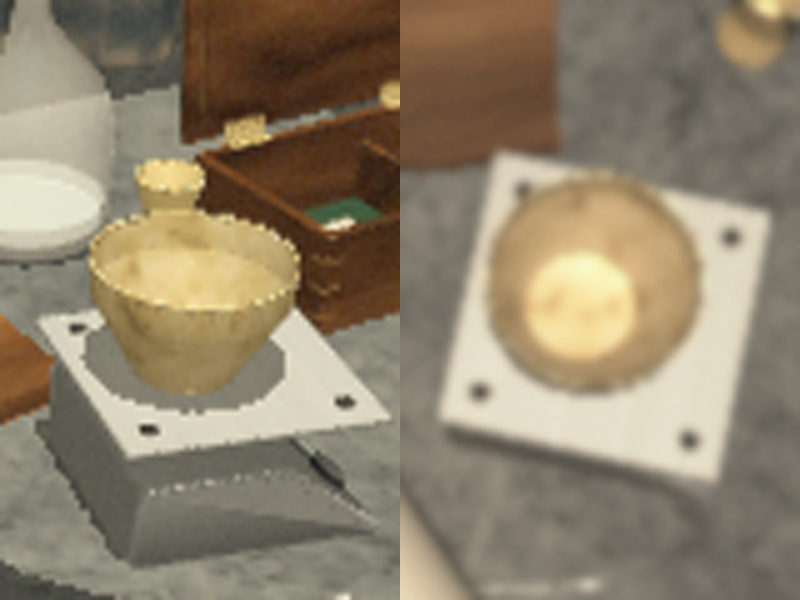

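The bowl stands upright near the plate's centre, at about scene (389,190) and top (399,206), and has been let go. I'll measure it and the bauble more exactly.

Run:
```python
from h import *
c={n:bot.camera(n) for n in("scene","top")}
p=[hit(c["top"],(399,206.2),.155),hit(c["scene"],(389,182),.155)]
X=np.array([np.cos(np.radians(77.65)),np.sin(np.radians(77.65))]);Y=np.array([-X[1],X[0]])
for q in p: d=q[:2]-[.5337,.0015]; print("bowl",q.round(4),"in scale",(d@X).round(4),(d@Y).round(4))
for n,(u,v) in(("scene",(273,277)),("top",(257,244))):
    im=c[n]["color"][v-16:v+17,u-16:u+17].astype(int); m=(im[...,2]-im[...,0]>45).astype(np.uint8)
    k,l,st,ce=cv2.connectedComponentsWithStats(m)
    for i in range(1,k):
        if st[i,4]>40:
            x,y,w,h=st[i,:4]; print(n,x+u-16,y+v-16,w,h,ce[i]+[u-16,v-16],hit(c[n],ce[i]+[u-16,v-16],.028).round(4))
```

```text
bowl [0.5371 0.017  0.155 ] in scale 0.0159 0.0
bowl [0.5351 0.0185 0.155 ] in scale 0.0169 0.0022
scene 263 263 20 22 [272.57647059 274.04411765] [0.4546 0.4149 0.028 ]
top 248 236 17 16 [256.22624434 243.51131222] [0.4534 0.415  0.028 ]
```

arm_command([
  [0.035,-0.006,0.01,0],
  [0.07,-0.012,0.03,0],
  [0.095,-0.017,0.055,0],
  [0.102,-0.018,0.085,0],
  [0.102,-0.018,0.12,0],
])

```text
time: 11.05
ee_pos: [0.4549, 0.4042, 0.1089]
tcp_rot: [179.9, -0.1, 89.7]
wrist_force: [0.9, 0.2, -0.4]
opening: 0.0752
grasp_force: 0.0
```

arm_command([
  [0,0,0.03,0],
  [0,0,0.06,0],
  [0,0,0.085,0],
  [0,0,0.095,0],
  [0,0,0.098,0],
])

```text
time: 11.55
ee_pos: [0.4546, 0.4025, 0.0105]
tcp_rot: [-179.9, 0.1, 89.7]
wrist_force: [-0.8, -0.5, 0.1]
opening: 0.0748
grasp_force: 0.0
```

```bash
python3 -c "
from h import *
go(.4535,.4075,.010,90)"
```

```text
t 11.55 pos [0.4546 0.4025 0.0105] rot [-1.7994e+02  6.0000e-02  8.9670e+01] q6 132 F [-0.79 -0.45  0.13] open 0.0748
row [ 0.005  -0.0011  0.0005] -0.006
```

arm_command([
  [0.005,-0.001,0,0],
  [0.005,-0.001,0,0],
  [0.005,-0.001,0,0],
  [0.005,-0.001,0,0],
  [0.005,-0.001,0,0],
], hand=0.06)

```text
time: 12.05
ee_pos: [0.4539, 0.4085, 0.0118]
tcp_rot: [180.0, -0.0, 89.7]
wrist_force: [-0.0, -0.1, 0.4]
opening: 0.0603
grasp_force: 0.0
```

arm_command([
  [0,0,0,0],
  [0,0,0,0],
  [0,0,0,0],
  [0,0,0,0],
  [0,0,0,0],
], hand=0.04, grip_force=30)

```text
time: 12.55
ee_pos: [0.454, 0.4085, 0.0119]
tcp_rot: [180.0, -0.0, 89.7]
wrist_force: [0.6, -1.3, 6.4]
opening: 0.0473
grasp_force: 31.1
```

```bash
python3 -c "
from h import *
go(.4535,.4075,.010,90)"
```

```text
t 12.55 pos [0.454  0.4085 0.0119] rot [ 1.7996e+02 -3.0000e-02  8.9710e+01] q6 132 F [ 0.58 -1.34  6.43] open 0.0473
row [-0.001  -0.0005  0.0019] -0.005
```

The opening of 0.047 m and the upward force suggest the pads bear above the ball's equator, because the partly open pads stand farther back. I'll reopen, go lower and close again.

arm_command([
  [0,0,0,0],
  [0,0,0,0],
  [0,0,0.003,0],
  [0,0,0.006,0],
  [0,0,0.008,0],
], hand=0.06)

```text
time: 13.05
ee_pos: [0.4536, 0.4081, 0.0026]
tcp_rot: [-180.0, 0.0, 89.7]
wrist_force: [0.1, -0.6, -0.3]
opening: 0.06
grasp_force: 0.0
```

Run:
```python
from h import *
c={n:bot.camera(n) for n in("scene","top")}
go(.4535,.4075,.003,90)
s=c["scene"]["color"]
cv2.imwrite("pics/crop6.png",cv2.resize(s[190:310,220:340],(600,600),interpolation=cv2.INTER_CUBIC))
```

```text
t 13.15 pos [0.4535 0.4081 0.0026] rot [-1.7996e+02  4.0000e-02  8.9710e+01] q6 132 F [-0.3   0.47  0.06] open 0.0598
row [-0.0006  0.     -0.0004] -0.005
```

View pics/crop6.png

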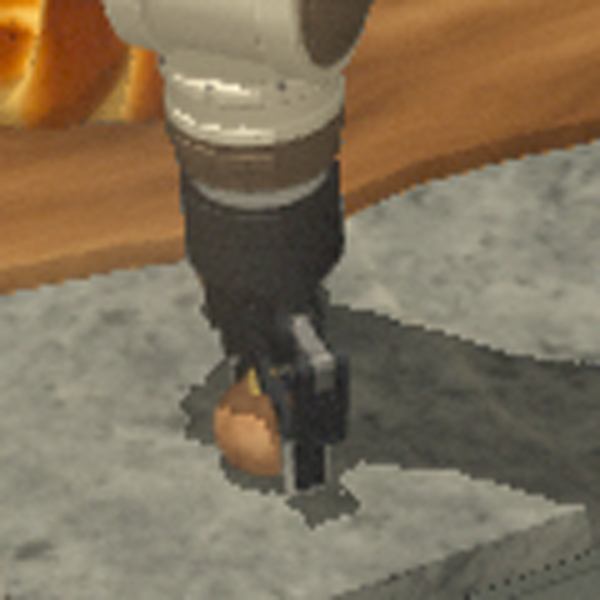

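The near finger stands beside the ball with its tip just above the worktop. The ball is still upright in place at about scene (273,275).

arm_command([
  [0,0,0,0],
  [0,0,0,0],
  [0,0,0,0],
  [0,0,0,0],
  [0,0,0,0],
], hand=0.045, grip_force=30)

```text
time: 13.65
ee_pos: [0.4539, 0.4084, 0.0035]
tcp_rot: [180.0, -0.0, 89.7]
wrist_force: [-0.8, -0.1, 2.3]
opening: 0.0474
grasp_force: 31.0
```

```bash
python3 -c "
from h import *
go(.4535,.4075,.003,90)"
```

```text
t 13.65 pos [0.4539 0.4084 0.0035] rot [ 1.7998e+02 -1.0000e-02  8.9710e+01] q6 132 F [-0.79 -0.13  2.26] open 0.0474
row [-0.0009 -0.0004  0.0005] -0.005
```

arm_command([
  [0,0,-0.003,0],
  [0,0,-0.008,0],
  [0,0,-0.018,0],
  [0,0,-0.035,0],
  [0,0,-0.055,0],
])

```text
time: 14.15
ee_pos: [0.4535, 0.4081, 0.0591]
tcp_rot: [-180.0, 0.0, 89.7]
wrist_force: [1.0, 0.1, -1.4]
opening: 0.0477
grasp_force: 30.9
```

Run:
```python
from h import *
c={n:bot.camera(n) for n in("scene","top")}
go(.4535,.4075,.2,77.65)
s=c["scene"]["color"]; cv2.imwrite("pics/held.png",s)
m=((s[...,2].astype(int)-s[...,0]>45)); u,v=[round(a) for a in proj(c["scene"],bot.get_obs()["ee_pos"]+[0,.007,.023])]
print(u,v)
w=m[v-25:v+25,u-25:u+25].astype(np.uint8);k,l,st,ce=cv2.connectedComponentsWithStats(w)
for i in range(1,k):
    if st[i,4]>30: print(st[i]+[u-25,v-25,0,0,0],ce[i]+[u-25,v-25])
```

```text
t 14.25 pos [0.455  0.4095 0.0621] rot [179.79  -0.2   89.71] q6 132 F [0.8  0.61 0.43] open 0.0476
row [-0.0015 -0.001  -0.1379] 0.211
270 256
[245 231  29  37 434] [260.2764977  247.07373272]
```

The bauble is held and clear of the worktop. I can't tilt the tool with these moves, so I'll press the tare key with the ball itself. It protrudes past the fingers, fits under the plate's overhang, and presses square to the key's face.

arm_command([
  [0,0,-0.02,0.03],
  [0,0,-0.055,0.08],
  [0,0,-0.095,0.13],
  [0,0,-0.13,0.18],
  [0,0,-0.15,0.212],
])

```text
time: 14.75
ee_pos: [0.4541, 0.4087, 0.2114]
tcp_rot: [179.9, -0.2, 77.5]
wrist_force: [0.4, 0.8, -0.8]
opening: 0.0474
grasp_force: 31.0
```

arm_command([
  [-0.025,0.006,0,0],
  [-0.065,0.016,0,0],
  [-0.105,0.026,0,0],
  [-0.145,0.036,0,0],
  [-0.185,0.046,0,0],
])

```text
time: 15.25
ee_pos: [0.4585, 0.2162, 0.208]
tcp_rot: [-180.0, 0.0, 77.6]
wrist_force: [-0.4, 0.0, -0.2]
opening: 0.0475
grasp_force: 31.0
```

arm_command([
  [-0.04,0.01,0,0],
  [-0.08,0.02,0,0],
  [-0.12,0.03,0,0],
  [-0.16,0.04,0,0],
  [-0.2,0.05,0,0],
])

```text
time: 15.75
ee_pos: [0.4643, 0.0101, 0.2082]
tcp_rot: [180.0, -0.0, 77.6]
wrist_force: [1.8, -0.7, -0.6]
opening: 0.0473
grasp_force: 31.0
```

```bash
python3 -c "
from h import *
go(.469,-.1072,.12,77.65)"
```

```text
t 15.75 pos [0.4643 0.0101 0.2082] rot [ 1.7998e+02 -1.0000e-02  7.7580e+01] q6 104 F [ 1.78 -0.68 -0.61] open 0.0473
row [-0.1136  0.0298  0.0882] -0.001
```

arm_command([
  [-0.04,0.01,0,0],
  [-0.08,0.02,0,0],
  [-0.105,0.028,0,0],
  [-0.114,0.03,0.005,0],
  [-0.114,0.03,0.02,0],
])

```text
time: 16.25
ee_pos: [0.4697, -0.1072, 0.1886]
tcp_rot: [179.9, -0.0, 77.4]
wrist_force: [0.1, 1.1, -0.5]
opening: 0.0479
grasp_force: 31.0
```

arm_command([
  [0,0,0.02,0],
  [0,0,0.04,0],
  [0,0,0.06,0],
  [0,0,0.065,0],
  [0,0,0.065,0],
])

```text
time: 16.75
ee_pos: [0.4689, -0.1055, 0.1226]
tcp_rot: [-179.9, -0.0, 77.6]
wrist_force: [0.0, -1.0, 0.4]
opening: 0.0473
grasp_force: 31.1
```

Run:
```python
from h import *
c={n:bot.camera(n) for n in("scene","top")}
go(.469,-.1072,.0255,77.65)
s,t=c["scene"]["color"],c["top"]["color"]
o=np.zeros((600,800,3),np.uint8);o[:,:400]=cv2.resize(s[130:250,370:450],(400,600),interpolation=cv2.INTER_CUBIC);o[:,400:]=cv2.resize(t[170:290,380:460],(400,600),interpolation=cv2.INTER_CUBIC)
cv2.imwrite("pics/crop7.png",o)
```

```text
t 16.85 pos [ 0.4697 -0.1058  0.1242] rot [179.95  -0.    77.59] q6 90 F [-1.03  0.17  0.49] open 0.0476
row [-0.0015 -0.0005  0.0987] -0.001
```

View pics/crop7.png

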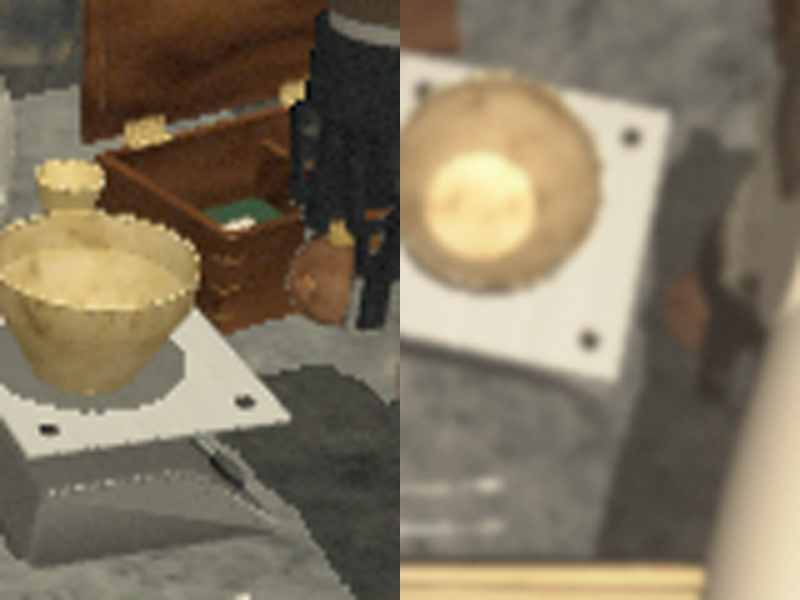

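The ball is held upright, cap up, protruding towards the plate at about scene (434,186). I'll go down in front of the panel.

Run:
```python
from h import *
c=bot.camera("scene");p=bot.get_obs()["ee_pos"];X=np.array([.2139,.9769,0])
b=p+.006*X+[0,0,.0225]; x=proj(c,b); r=441.5*.026/np.linalg.norm(b-c["xyz"])
print("pred centre",x,"r",r,"left",x[0]-r,"bottom",x[1]+r,"cap",proj(c,b+[0,0,.034]))
```

```text
pred centre [436.22462018 184.98648876] r 8.810466189477932 left 427.4141539943017 bottom 193.79695495101595 cap [438.07739979 174.16238121]
```

arm_command([
  [-0.0015,0,0.02,0],
  [-0.0015,0,0.045,0],
  [-0.0015,0,0.07,0],
  [-0.0015,0,0.09,0],
  [-0.0015,0,0.098,0],
])

```text
time: 17.4
ee_pos: [0.4686, -0.1074, 0.0243]
tcp_rot: [-179.9, -0.0, 77.6]
wrist_force: [-0.8, -1.2, -0.3]
opening: 0.0474
grasp_force: 31.0
```

```bash
cat >> h.py <<'E'
def sc():
    o=bot.get_obs();p=o["ee_pos"]-[.5337,.0015,0];X=np.array([.2139,.9769]);Y=np.array([-.9769,.2139]);F=o["wrist_force"]
    print("t",round(o["time"],2),"scale-frame",(p[:2]@X).round(4),(p[:2]@Y).round(4),p[2].round(4),"F",(F[:2]@X).round(2),(F[:2]@Y).round(2),F[2].round(2),"open",round(o["opening"],4))
E
python3 -c "
from h import *
sc()"
```

```text
t 17.4 scale-frame -0.1203 0.0403 0.0243 F -1.3 0.52 -0.28 open 0.0474
```

arm_command([
  [0.007,0,-0.001,0],
  [0.014,0,-0.001,0],
  [0.02,0,-0.001,0],
  [0.025,0,-0.001,0],
  [0.025,0,-0.001,0],
])

```text
time: 17.9
ee_pos: [0.4749, -0.0824, 0.0269]
tcp_rot: [179.9, -0.0, 77.6]
wrist_force: [0.7, -1.0, 0.9]
opening: 0.0474
grasp_force: 31.1
```

```bash
python3 -c "
from h import *
sc()"
```

```text
t 17.9 scale-frame -0.0946 0.0395 0.0269 F -0.83 -0.87 0.92 open 0.0474
```

Now press downwards with a slight push inward.

arm_command([
  [0.0003,0,0.0015,0],
  [0.0006,0,0.003,0],
  [0.001,0,0.005,0],
  [0.0013,0,0.0065,0],
  [0.0013,0,0.0065,0],
])

```text
time: 18.4
ee_pos: [0.4747, -0.082, 0.0197]
tcp_rot: [-180.0, 0.0, 77.6]
wrist_force: [-0.6, -0.8, 1.3]
opening: 0.0472
grasp_force: 31.1
```

```bash
python3 -c "
from h import *
sc()
bot.camera('top');sc()"
```

```text
t 18.4 scale-frame -0.0942 0.0398 0.0197 F -0.91 0.39 1.34 open 0.0472
t 18.45 scale-frame -0.0942 0.0398 0.0198 F -1.78 -0.64 1.06 open 0.0476
```

arm_command([
  [0.0003,0,0.001,0],
  [0.0006,0,0.002,0],
  [0.001,0,0.003,0],
  [0.001,0,0.004,0],
  [0.001,0,0.004,0],
])

```text
time: 18.95
ee_pos: [0.4751, -0.0823, 0.0161]
tcp_rot: [179.9, 0.2, 77.5]
wrist_force: [-1.7, -11.5, 2.7]
opening: 0.0474
grasp_force: 31.3
```

```bash
python3 -c "
from h import *
sc()
bot.camera('top');sc()"
```

```text
t 18.95 scale-frame -0.0944 0.0394 0.0161 F -11.56 -0.78 2.69 open 0.0474
t 19.0 scale-frame -0.0945 0.0394 0.0161 F -11.39 0.1 1.76 open 0.0476
```

The key is partly down, and the finger now touches the plate's edge (Fx −11 N). I'll back off slightly and press more steeply down.

arm_command([
  [-0.0005,0,0.001,0],
  [-0.001,0,0.002,0],
  [-0.001,0,0.003,0],
  [-0.001,0,0.003,0],
  [-0.001,0,0.003,0],
])

```text
time: 19.5
ee_pos: [0.4751, -0.0827, 0.0137]
tcp_rot: [179.9, 0.1, 77.5]
wrist_force: [-2.4, -5.7, 8.8]
opening: 0.0475
grasp_force: 31.6
```

```bash
python3 -c "
from h import *
sc()
bot.camera('top');sc()"
```

```text
t 19.5 scale-frame -0.0948 0.0392 0.0137 F -6.06 1.18 8.83 open 0.0475
t 19.55 scale-frame -0.0948 0.0392 0.0137 F -6.75 1.72 9.21 open 0.0473
```

Force is about 11 N along the key's normal after about 4.2 mm of travel, so the key is at its stop. Release by backing out the same way.

arm_command([
  [-0.001,0,-0.003,0],
  [-0.002,0,-0.006,0],
  [-0.004,0,-0.009,0],
  [-0.01,0,-0.011,0],
  [-0.018,0,-0.012,0],
])

```text
time: 20.05
ee_pos: [0.4708, -0.0996, 0.0249]
tcp_rot: [-180.0, -0.0, 77.6]
wrist_force: [0.5, -0.5, 0.6]
opening: 0.0476
grasp_force: 31.1
```

arm_command([
  [-0.005,0,0,0],
  [-0.01,0,-0.005,0],
  [-0.015,0,-0.02,0],
  [-0.02,0,-0.045,0],
  [-0.02,0,-0.08,0],
])

```text
time: 20.55
ee_pos: [0.4656, -0.1194, 0.1055]
tcp_rot: [-179.9, -0.0, 77.5]
wrist_force: [1.0, 0.1, -0.3]
opening: 0.0478
grasp_force: 31.1
```

Run:
```python
from h import *
sc()
c={n:bot.camera(n) for n in("scene","top")}
s,t=c["scene"]["color"],c["top"]["color"]
o=np.zeros((600,800,3),np.uint8);o[:,:400]=cv2.resize(s[130:250,370:450],(400,600),interpolation=cv2.INTER_CUBIC);o[:,400:]=cv2.resize(t[170:290,380:460],(400,600),interpolation=cv2.INTER_CUBIC)
cv2.imwrite("pics/crop8.png",o)
a=cv2.imread("pics/crop7.png"); 
m=((s[...,2].astype(int)-s[...,0]>50)).astype(np.uint8)
p=bot.get_obs()["ee_pos"]+.006*np.array([.2139,.9769,0])+[0,0,.0225]; x=proj(c["scene"],p);print("pred ball",x,x[0]-8.8,x[1]+8.8,"cap",proj(c["scene"],p+[0,0,.034]))
go(.45,-.13,.15,90)
```

```text
t 20.55 scale-frame -0.1327 0.0407 0.1055 F 0.35 -1.0 -0.33 open 0.0478
pred ball [439.58865546 188.41794192] 430.78865546480006 197.2179419242971 cap [441.47554593 177.75576863]
t 20.65 pos [ 0.4687 -0.1199  0.1105] rot [1.7957e+02 1.0000e-02 7.7540e+01] q6 88 F [ 1.07 -0.82 -0.13] open 0.0478
row [-0.0139 -0.0158 -0.0396] -0.217
```

View pics/crop8.png

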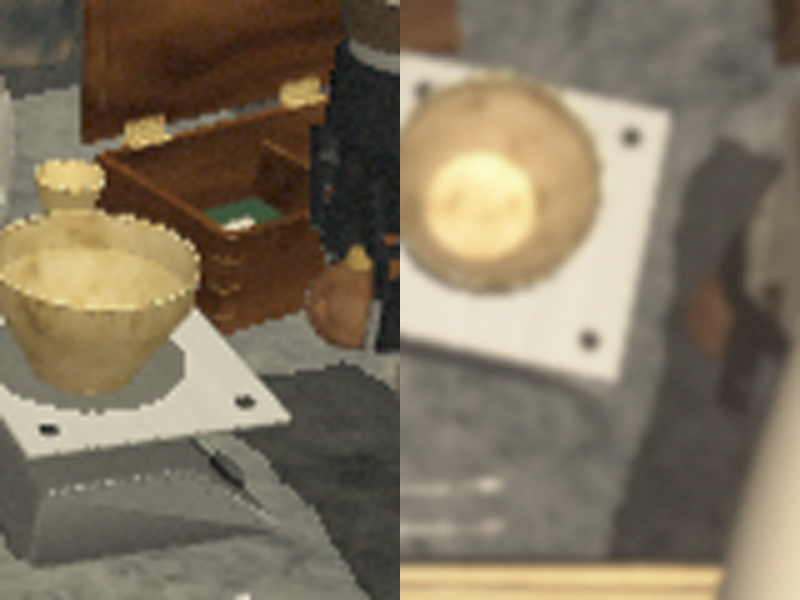

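The ball sits in the grip as before (left edge ≈ scene 431, as predicted), and the bowl has not moved (scene ≈ (389,190)). The fingers would not fit beside the ball inside the bowl. So I'll set the ball down here and take it by its cap.

arm_command([
  [0,0,0.02,0],
  [0,0,0.045,0],
  [0,0,0.07,0],
  [0,0,0.09,0],
  [0,0,0.097,0],
])

```text
time: 21.15
ee_pos: [0.4654, -0.1188, 0.0062]
tcp_rot: [-179.9, -0.0, 77.6]
wrist_force: [-1.0, -0.9, 0.2]
opening: 0.0473
grasp_force: 31.1
```

arm_command([
  [0,0,0,0],
  [0,0,0,0],
  [0,0,0,0],
  [0,0,0,0],
  [0,0,0,0],
])

```text
time: 21.65
ee_pos: [0.4669, -0.119, 0.0084]
tcp_rot: [179.9, 0.0, 77.6]
wrist_force: [0.5, 1.1, -0.8]
opening: 0.0475
grasp_force: 31.1
```

```bash
python3 -c "
from h import *
sc()"
```

```text
t 21.65 scale-frame -0.132 0.0395 0.0084 F 1.13 -0.24 -0.81 open 0.0475
```

arm_command([
  [0,0,0.0015,0],
  [0,0,0.003,0],
  [0,0,0.0045,0],
  [0,0,0.0045,0],
  [0,0,0.0045,0],
])

```text
time: 22.15
ee_pos: [0.4665, -0.1189, 0.0034]
tcp_rot: [180.0, -0.0, 77.6]
wrist_force: [-1.2, -0.0, 4.0]
opening: 0.0476
grasp_force: 31.2
```

arm_command([
  [0,0,0.0005,0],
  [0,0,0.001,0],
  [0,0,0.001,0],
  [0,0,0.001,0],
  [0,0,0.001,0],
])

```text
time: 22.65
ee_pos: [0.4666, -0.119, 0.0033]
tcp_rot: [180.0, 0.0, 77.6]
wrist_force: [-6.0, 2.2, 12.9]
opening: 0.0477
grasp_force: 31.5
```

```bash
python3 -c "
from h import *
sc()"
```

```text
t 22.65 scale-frame -0.1321 0.0398 0.0033 F 0.85 6.29 12.92 open 0.0477
```

arm_command([
  [0,0,-0.0012,0],
  [0,0,-0.0012,0],
  [0,0,-0.0012,0],
  [0,0,-0.0012,0],
  [0,0,-0.0012,0],
])

```text
time: 23.15
ee_pos: [0.4666, -0.119, 0.0034]
tcp_rot: [180.0, 0.0, 77.6]
wrist_force: [-0.8, 0.2, 1.9]
opening: 0.0472
grasp_force: 31.2
```

arm_command([
  [0,0,0,0],
  [0,0,0,0],
  [0,0,0,0],
  [0,0,0,0],
  [0,0,0,0],
], hand=0.05)

```text
time: 23.65
ee_pos: [0.4665, -0.119, 0.0034]
tcp_rot: [-180.0, -0.0, 77.6]
wrist_force: [-0.2, 0.1, -0.5]
opening: 0.0497
grasp_force: 0.0
```

arm_command([
  [0,0,0,0],
  [0,0,0,0],
  [0,0,0,0],
  [0,0,0,0],
  [0,0,0,0],
], hand=0.07)

```text
time: 24.15
ee_pos: [0.4665, -0.119, 0.0035]
tcp_rot: [-180.0, 0.0, 77.6]
wrist_force: [-0.0, -0.3, 1.0]
opening: 0.07
grasp_force: 0.0
```

```bash
python3 -c "
from h import *
sc();go(.468,-.1131,.12,90)"
```

```text
t 24.15 scale-frame -0.1321 0.0399 0.0035 F -0.33 -0.04 0.97 open 0.07
t 24.15 pos [ 0.4665 -0.119   0.0035] rot [-180.      0.     77.56] q6 88 F [-0.04 -0.33  0.97] open 0.07
row [ 0.0061  0.0002 -0.1165] -0.217
```

arm_command([
  [0,0,-0.01,0],
  [0,0,-0.03,0],
  [0,0,-0.06,0],
  [0,0,-0.09,0],
  [0,0,-0.11,0],
])

```text
time: 24.65
ee_pos: [0.4671, -0.1191, 0.1165]
tcp_rot: [179.9, 0.0, 77.6]
wrist_force: [-0.0, -0.7, 0.0]
opening: 0.0701
grasp_force: 0.0
```

arm_command([
  [0,0,0,0],
  [-0.02,0,-0.01,0],
  [-0.04,0,-0.02,0],
  [-0.06,0,-0.03,0],
  [-0.06,0,-0.03,0],
], hand=0.025)

```text
time: 25.15
ee_pos: [0.4535, -0.1792, 0.1442]
tcp_rot: [179.9, 0.0, 77.5]
wrist_force: [-0.3, 1.1, -0.7]
opening: 0.0251
grasp_force: 0.0
```

Run:
```python
from h import *
c={n:bot.camera(n) for n in("scene","top")}
b=np.array([.4678,-.1131,.026])
for n,w in(("scene",15),("top",14)):
    x=proj(c[n],b);u,v=[round(a) for a in x];im=c[n]["color"][v-w:v+w+1,u-w:u+w+1].astype(int)
    cv2.imwrite(f"pics/b_{n}.png",im)
    print(n,"pred",x.round(1),"cap",proj(c[n],b+[0,0,.034]).round(1))
    m=(im[...,2]-im[...,0]>40).astype(np.uint8);k,l,st,ce=cv2.connectedComponentsWithStats(m)
    for i in range(1,k):
        if st[i,4]>25: print("  ",st[i]+[u-w,v-w,0,0,0],ce[i]+[u-w,v-w],hit(c[n],ce[i]+[u-w,v-w],.028).round(4))
    for t in("bauble_small","bauble_mid"):
        for r in bot.mark_of(n,t)[:2]: print(n,t,np.round(r["location"],1),round(r["confidence"],2))
    # cap: yellowish pixels
    q=(im[...,1]-im[...,0]>35)&(im[...,2]-im[...,1]<45)&(im[...,2]>110); ys,xs=np.nonzero(q); print("  cap px",len(xs),xs.mean()+u-w if len(xs) else 0,ys.mean()+v-w if len(xs) else 0)
sc()
```

```text
scene pred [434.2 220.4] cap [435.9 210.7]
   [426 209  18  20 252] [434.50793651 219.44047619] [ 0.4691 -0.1149  0.028 ]
scene bauble_small [433.7 229.8] 0.49
scene bauble_small [455.8 212.4] 0.46
scene bauble_mid [437.  220.1] 0.64
  cap px 65 435.0923076923077 217.73846153846154
top pred [438.4 240. ] cap [440.8 237.9]
   [430 232  18  17 240] [438.54166667 239.94166667] [ 0.4676 -0.1132  0.028 ]
top bauble_small [435.3 239.9] 0.79
top bauble_small [273.2 204.6] 0.62
top bauble_mid [442.9 244.3] 0.64
  cap px 28 440.39285714285717 238.17857142857142
t 25.45 scale-frame -0.1914 0.0402 0.1428 F 0.27 0.26 -0.02 open 0.0249[ WARN:0@2.287] global loadsave.cpp:1063 imwrite_ Unsupported depth image for selected encoder is fallbacked to CV_8U.
```

The bauble stands upright exactly where I set it, at about (0.468, −0.1135). Now the cap grasp.

arm_command([
  [0.02,0,0,0],
  [0.045,0,0.01,0],
  [0.06,0,0.025,0],
  [0.065,0.0005,0.045,0],
  [0.065,0.0005,0.055,0],
])

```text
time: 25.95
ee_pos: [0.4676, -0.1128, 0.0867]
tcp_rot: [-179.9, -0.0, 77.7]
wrist_force: [-0.9, 0.3, 0.2]
opening: 0.0253
grasp_force: 0.0
```

arm_command([
  [0,0,0,0],
  [0,0,0,0],
  [0,0,0,0],
  [0,0,0,0],
  [0,0,0,0],
])

```text
time: 26.45
ee_pos: [0.4683, -0.1145, 0.089]
tcp_rot: [180.0, 0.0, 77.5]
wrist_force: [-0.1, -0.3, 0.7]
opening: 0.0249
grasp_force: 0.0
```

```bash
python3 -c "
from h import *
sc();go(.468,-.1135,.0545,77.6)"
```

```text
t 26.45 scale-frame -0.1273 0.039 0.089 F -0.29 0.06 0.7 open 0.0249
t 26.45 pos [ 0.4683 -0.1145  0.089 ] rot [179.95   0.    77.54] q6 89 F [-0.12 -0.27  0.7 ] open 0.0249
row [ 0.0009 -0.0006  0.0345] -0.001
```

arm_command([
  [0.001,-0.0005,0.01,0],
  [0.001,-0.0005,0.02,0],
  [0.001,-0.0005,0.028,0],
  [0.001,-0.0005,0.033,0],
  [0.001,-0.0005,0.034,0],
])

```text
time: 26.95
ee_pos: [0.4673, -0.113, 0.0534]
tcp_rot: [-179.9, 0.0, 77.6]
wrist_force: [-0.8, 0.2, 0.4]
opening: 0.0248
grasp_force: 0.0
```

arm_command([
  [0,0,0,0],
  [0,0,0,0],
  [0,0,0,0],
  [0,0,0,0],
  [0,0,0,0],
], hand=0.0, grip_force=20)

```text
time: 27.45
ee_pos: [0.4679, -0.1131, 0.0547]
tcp_rot: [180.0, 0.0, 77.6]
wrist_force: [0.1, -0.8, -0.3]
opening: 0.0001
grasp_force: 0.0
```

```bash
python3 -c "
from h import *
sc()"
```

```text
t 27.45 scale-frame -0.1261 0.0397 0.0547 F -0.81 -0.23 -0.28 open 0.0001
```

The fingers shut on nothing: the pads still pass above the cap. I'll reopen, check the ball and go lower.

arm_command([
  [0,0,0,0],
  [0,0,0,0],
  [0,0,0,0],
  [0,0,0,0],
  [0,0,0,0],
], hand=0.03)

```text
time: 27.95
ee_pos: [0.4678, -0.1131, 0.0545]
tcp_rot: [-180.0, -0.0, 77.6]
wrist_force: [0.4, -0.8, -0.3]
opening: 0.03
grasp_force: 0.0
```

Run:
```python
from h import *
for n in("scene","top"):
    c=bot.camera(n)
    b=np.array([.4678,-.1131,.026]);x=proj(c,b);u,v=[round(a) for a in x];w=15
    im=c["color"][v-w:v+w+1,u-w:u+w+1].astype(int)
    m=(im[...,2]-im[...,0]>40).astype(np.uint8);k,l,st,ce=cv2.connectedComponentsWithStats(m)
    for i in range(1,k):
        if st[i,4]>25: print(n,st[i]+[u-w,v-w,0,0,0],ce[i]+[u-w,v-w])
    dark=(im.max(2)<60); 
    for r in im[:14,::2]: print(' '.join('%3d/%3d'%(p[2],p[0]) for p in r)) if n=="scene" else 0
sc()
```

```text
scene [426 210  18  19 220] [434.12727273 220.36818182]
210/184 162/141 127/109 129/113 131/111 134/116  52/ 44  41/ 36  35/ 30  56/ 48  67/ 60  27/ 31  36/ 35  41/ 36  49/ 43  47/ 44
211/185 216/189 132/114  73/ 65  79/ 70  71/ 63  51/ 45  30/ 29  32/ 30  90/ 77 105/ 92  29/ 32  35/ 35  90/ 78 108/ 95 114/ 86
212/187 209/183 116/ 99  82/ 71  77/ 70  68/ 57  35/ 30  36/ 34  41/ 38  93/ 81  83/ 71  36/ 39  38/ 37 109/ 97 128/113 115/ 90
209/183 211/185 213/187  77/ 67  77/ 68  74/ 66  34/ 34  34/ 30  37/ 29 110/ 95  60/ 51  42/ 39  35/ 34  71/ 63 125/110 119/ 97
 98/ 82 211/187 209/185  99/ 83  75/ 64  75/ 65  43/ 36  36/ 31  65/ 42 116/101  36/ 38  36/ 37  44/ 42  70/ 60 126/111 113/ 94
 60/ 50 189/164 208/183 183/157  71/ 63  74/ 61  69/ 58  66/ 53 151/ 66 116/100  29/ 33  35/ 37  40/ 43  74/ 62  68/ 59  73/ 64
124/105 211/185 213/187 208/184  86/ 74  77/ 64  79/ 66  86/ 58 161/ 69 120/101  35/ 26  36/ 39  41/ 41  76/ 63  70/ 62  70/ 61
211/185 211/185 212/187 210/184 154/132  78/ 65  81/ 54 104/ 53 163/ 73 125/104  33/ 28  35/ 34  39/ 39  71/ 63  69/ 60  71/ 64
212/185 211/185 210/
[... 173 characters left out ...]
25/ 58 130/111  36/ 35  56/ 49  70/ 61  69/ 63  64/ 60  74/ 65
145/125 105/ 89  90/ 76  80/ 66  75/ 58 103/ 46 120/ 57 125/ 56 123/ 58 130/108  88/ 75 109/ 94  79/ 69  72/ 61  68/ 57  69/ 59
 77/ 68  74/ 62  72/ 63  75/ 66  84/ 39 114/ 49 114/ 51 126/ 57 129/ 58 126/ 83 122/ 78 119/ 54  79/ 68  71/ 64  72/ 66  69/ 62
 74/ 65  73/ 65  70/ 65  68/ 60 105/ 50 111/ 51 115/ 51 122/ 57 126/ 50 128/ 56 111/ 48 110/ 47  81/ 61  73/ 64  74/ 65  72/ 61
 74/ 66  77/ 65  76/ 69  73/ 62 109/ 49 106/ 44 118/ 49 125/ 56 128/ 56 124/ 50 122/ 55 117/ 50  87/ 57  75/ 63  74/ 68  74/ 62
top [432 234   6  13  52] [434.36538462 239.73076923]
t 28.05 scale-frame -0.126 0.0398 0.0545 F -0.34 -0.3 -0.08 open 0.0303
```

arm_command([
  [0,0,0.001,0],
  [0,0,0.002,0],
  [0,0,0.003,0],
  [0,0,0.004,0],
  [0,0,0.0045,0],
])

```text
time: 28.55
ee_pos: [0.4678, -0.1131, 0.0498]
tcp_rot: [-180.0, -0.0, 77.6]
wrist_force: [-0.6, -0.9, -0.0]
opening: 0.0296
grasp_force: 0.0
```

arm_command([
  [0,0,0,0],
  [0,0,0,0],
  [0,0,0,0],
  [0,0,0,0],
  [0,0,0,0],
], hand=0.004, grip_force=20)

```text
time: 29.05
ee_pos: [0.4701, -0.1136, 0.0524]
tcp_rot: [179.7, 0.0, 77.6]
wrist_force: [2.8, -1.0, 12.8]
opening: 0.004
grasp_force: 6.0
```

```bash
python3 -c "
from h import *
sc();print(bot.get_obs()['grasp_force'])"
```

```text
t 29.05 scale-frame -0.1261 0.0375 0.0524 F -0.38 -2.94 12.8 open 0.004
5.993652507808718
```

The cap has nothing solid to grip, so I'll take the ball by its equator again. This time I'll grip it centred and low on the fingertips, so the tips barely reach below its middle.

arm_command([
  [0,0,-0.003,0],
  [0,0,-0.006,0],
  [0,0,-0.015,0],
  [0,0,-0.03,0],
  [0,0,-0.05,0],
], hand=0.01)

```text
time: 29.55
ee_pos: [0.4674, -0.113, 0.1007]
tcp_rot: [-179.9, -0.0, 77.6]
wrist_force: [-0.6, -0.5, 0.5]
opening: 0.0098
grasp_force: 0.0
```

arm_command([
  [-0.02,0,-0.02,0],
  [-0.05,0,-0.03,0],
  [-0.07,0,-0.03,0],
  [-0.07,0,-0.03,0],
  [-0.07,0,-0.03,0],
], hand=0.07)

```text
time: 30.05
ee_pos: [0.4527, -0.1815, 0.1306]
tcp_rot: [180.0, -0.0, 77.5]
wrist_force: [-0.3, -0.0, -0.3]
opening: 0.0698
grasp_force: 0.0
```

Run:
```python
from h import *
cs=[];ps=[]
for n in("scene","top"):
    c=bot.camera(n)
    b=np.array([.4678,-.1131,.026]);x=proj(c,b);u,v=[round(a) for a in x];w=20
    im=c["color"][v-w:v+w+1,u-w:u+w+1].astype(int)
    m=(im[...,2]-im[...,0]>40).astype(np.uint8);k,l,st,ce=cv2.connectedComponentsWithStats(m)
    for i in range(1,k):
        if st[i,4]>25: print(n,x.round(1),st[i]+[u-w,v-w,0,0,0],ce[i]+[u-w,v-w],hit(c,ce[i]+[u-w,v-w],.028).round(4))
sc()
```

```text
scene [434.2 220.4] [426 209  18  20 254] [434.53149606 219.38188976] [ 0.4693 -0.1151  0.028 ]
top [438.4 240. ] [430 232  18  17 241] [438.58506224 239.87136929] [ 0.4678 -0.1133  0.028 ]
t 30.15 scale-frame -0.1954 0.04 0.1302 F 0.18 -0.41 -0.89 open 0.0699
```

arm_command([
  [0.025,0,0,0],
  [0.055,0,0.005,0],
  [0.069,0,0.02,0],
  [0.069,0,0.045,0],
  [0.069,0,0.07,0],
])

```text
time: 30.65
ee_pos: [0.4677, -0.113, 0.0587]
tcp_rot: [180.0, 0.0, 77.7]
wrist_force: [-0.3, -0.6, -0.6]
opening: 0.0702
grasp_force: 0.0
```

arm_command([
  [0,0,0.015,0],
  [0,0,0.03,0],
  [0,0,0.038,0],
  [0,0,0.038,0],
  [0,0,0.038,0],
], hand=0.06)

```text
time: 31.15
ee_pos: [0.468, -0.1143, 0.0226]
tcp_rot: [180.0, 0.0, 77.6]
wrist_force: [0.3, -0.0, 0.3]
opening: 0.06
grasp_force: 0.0
```

arm_command([
  [0,0,0,0],
  [0,0,0,0],
  [0,0,0,0],
  [0,0,0,0],
  [0,0,0,0],
], hand=0.045, grip_force=20)

```text
time: 31.65
ee_pos: [0.4684, -0.1143, 0.0232]
tcp_rot: [179.9, 0.0, 77.6]
wrist_force: [-0.5, -0.2, 7.0]
opening: 0.0473
grasp_force: 20.6
```

```bash
python3 -c "
from h import *
sc();print(bot.get_obs()['grasp_force'])"
```

```text
t 31.65 scale-frame -0.1271 0.039 0.0232 F -0.33 0.44 7.0 open 0.0473
20.636508938696352
```

arm_command([
  [0,0,-0.002,0],
  [0,0,-0.006,0],
  [0,0,-0.015,0],
  [0,0,-0.03,0],
  [0,0,-0.05,0],
])

```text
time: 32.15
ee_pos: [0.4673, -0.114, 0.0729]
tcp_rot: [-180.0, -0.0, 77.6]
wrist_force: [-0.1, 1.7, 0.1]
opening: 0.0472
grasp_force: 20.7
```

arm_command([
  [-0.005,0,-0.03,0],
  [-0.01,0,-0.065,0],
  [-0.01,0,-0.1,0],
  [-0.01,0,-0.125,0],
  [-0.01,0,-0.13,0],
])

```text
time: 32.65
ee_pos: [0.4665, -0.1242, 0.2064]
tcp_rot: [179.7, 0.0, 77.6]
wrist_force: [-0.4, -0.3, -0.1]
opening: 0.0475
grasp_force: 20.7
```

Run:
```python
from h import *
for n in("scene",):
    c=bot.camera(n); p=bot.get_obs()["ee_pos"]
    for off in(.003,.0):
        b=p+[0,0,off];x=proj(c,b);print("pred centre",off,x.round(1),"r",(441.5*.026/np.linalg.norm(b-c["xyz"])).round(1))
    u,v=[round(a) for a in x];w=20
    im=c["color"][v-w:v+w+1,u-w:u+w+1].astype(int)
    m=((im[...,2]-im[...,0]>40)).astype(np.uint8);k,l,st,ce=cv2.connectedComponentsWithStats(m)
    for i in range(1,k):
        if st[i,4]>10: print(n,st[i]+[u-w,v-w,0,0,0],ce[i]+[u-w,v-w])
sc(); go(.536,.018,.22,77.6)
```

```text
pred centre 0.003 [447.5 164.2] r 8.9
pred centre 0.0 [447.4 165.2] r 8.9
scene [ 427  145   41   41 1090] [443.98348624 168.44954128]
t 32.7 scale-frame -0.1371 0.039 0.2052 F 0.32 1.33 -0.68 open 0.0469
t 32.7 pos [ 0.4663 -0.1241  0.2052] rot [1.7976e+02 1.0000e-02 7.7570e+01] q6 88 F [-1.23  0.6  -0.68] open 0.0469
row [ 0.1538  0.0376 -0.0147] -0.001
```

arm_command([
  [0.025,0.006,-0.008,0],
  [0.06,0.015,-0.015,0],
  [0.095,0.024,-0.015,0],
  [0.13,0.032,-0.015,0],
  [0.154,0.0376,-0.01,0],
])

```text
time: 33.2
ee_pos: [0.5358, 0.0204, 0.2113]
tcp_rot: [-180.0, -0.0, 77.6]
wrist_force: [-0.3, -0.2, -0.7]
opening: 0.0472
grasp_force: 20.8
```

arm_command([
  [0,0,0,0],
  [0,0,0.01,0],
  [0,0,0.02,0],
  [0,0,0.02,0],
  [0,0,0.02,0],
])

```text
time: 33.7
ee_pos: [0.5348, 0.0177, 0.1917]
tcp_rot: [-180.0, 0.0, 77.5]
wrist_force: [-0.3, 0.2, 0.7]
opening: 0.0469
grasp_force: 20.8
```

Run:
```python
from h import *
c={n:bot.camera(n) for n in("scene","top")}
sc(); go(.536,.018,.14,77.6)
for n in c:
    x=proj(c[n],[.536,.018,.155]);print(n,"bowl rim pred",x.round(1),[ (r["location"],round(r["confidence"],2)) for r in bot.find_in(n,"bowl")[:3]])
```

```text
t 33.8 scale-frame 0.0164 0.002 0.1924 F 0.21 -0.01 0.5 open 0.0471
t 33.8 pos [0.5353 0.0179 0.1924] rot [ 1.7997e+02 -1.0000e-02  7.7520e+01] q6 104 F [0.05 0.2  0.5 ] open 0.0471
row [0.0002 0.0007 0.0524] -0.001
scene bowl rim pred [389.  181.8] [([385.1, 190.0], 0.91), ([139.1, 310.5], 0.87), ([460.5, 205.0], 0.61)]
top bowl rim pred [398.6 206.6] [([385.8, 210.2], 0.81), ([143.8, 243.9], 0.76), ([386.9, 229.0], 0.57)]
```

arm_command([
  [0,0.0005,0.015,0],
  [0,0.0005,0.03,0],
  [0,0.0005,0.045,0],
  [0,0.0005,0.057,0],
  [0,0.0005,0.06,0],
])

```text
time: 34.4
ee_pos: [0.5352, 0.0183, 0.1304]
tcp_rot: [-179.9, 0.0, 77.6]
wrist_force: [0.0, 0.1, -0.6]
opening: 0.0472
grasp_force: 20.8
```

arm_command([
  [0,0,0.0015,0],
  [0,0,0.003,0],
  [0,0,0.0045,0],
  [0,0,0.006,0],
  [0,0,0.006,0],
])

```text
time: 34.9
ee_pos: [0.5359, 0.0183, 0.126]
tcp_rot: [180.0, -0.0, 77.6]
wrist_force: [0.6, 0.2, -0.2]
opening: 0.0476
grasp_force: 20.8
```

```bash
python3 -c "
from h import *
sc()"
```

```text
t 34.9 scale-frame 0.0169 0.0015 0.126 F 0.28 -0.51 -0.15 open 0.0476
```

arm_command([
  [0,0,0.001,0],
  [0,0,0.002,0],
  [0,0,0.003,0],
  [0,0,0.004,0],
  [0,0,0.004,0],
])

```text
time: 35.4
ee_pos: [0.5357, 0.0183, 0.1218]
tcp_rot: [-180.0, 0.0, 77.6]
wrist_force: [0.3, -0.2, -0.1]
opening: 0.0474
grasp_force: 20.8
```

arm_command([
  [0,0,0.0005,0],
  [0,0,0.001,0],
  [0,0,0.0015,0],
  [0,0,0.002,0],
  [0,0,0.002,0],
])

```text
time: 35.9
ee_pos: [0.5358, 0.0183, 0.1199]
tcp_rot: [-180.0, 0.0, 77.6]
wrist_force: [-0.6, -0.7, -0.2]
opening: 0.0477
grasp_force: 20.8
```

arm_command([
  [0,0,0.0005,0],
  [0,0,0.001,0],
  [0,0,0.0015,0],
  [0,0,0.002,0],
  [0,0,0.002,0],
])

```text
time: 36.4
ee_pos: [0.5358, 0.0183, 0.1179]
tcp_rot: [-180.0, 0.0, 77.6]
wrist_force: [-0.4, 0.6, -0.1]
opening: 0.0474
grasp_force: 20.8
```

```bash
python3 -c "
from h import *
sc()
bot.camera('top');sc()"
```

```text
t 36.4 scale-frame 0.0169 0.0016 0.1179 F 0.54 0.56 -0.1 open 0.0474
t 36.45 scale-frame 0.0169 0.0015 0.118 F -0.22 -0.13 0.21 open 0.0473
```

arm_command([
  [0,0,0.0005,0],
  [0,0,0.001,0],
  [0,0,0.0015,0],
  [0,0,0.0015,0],
  [0,0,0.0015,0],
])

```text
time: 36.95
ee_pos: [0.5358, 0.0183, 0.1165]
tcp_rot: [-180.0, 0.0, 77.6]
wrist_force: [-0.0, 0.5, -1.3]
opening: 0.0473
grasp_force: 20.8
```

```bash
python3 -c "
from h import *
sc()
bot.camera('top');sc()"
```

```text
t 36.95 scale-frame 0.0169 0.0015 0.1165 F 0.46 0.12 -1.28 open 0.0473
t 37.0 scale-frame 0.0169 0.0015 0.1165 F -0.41 0.37 -0.34 open 0.0472
```

arm_command([
  [0,0,0.0005,0],
  [0,0,0.001,0],
  [0,0,0.0015,0],
  [0,0,0.0015,0],
  [0,0,0.0015,0],
])

```text
time: 37.5
ee_pos: [0.5358, 0.0183, 0.115]
tcp_rot: [-180.0, -0.0, 77.6]
wrist_force: [-0.4, -0.0, -1.0]
opening: 0.0474
grasp_force: 20.8
```

```bash
python3 -c "
from h import *
sc()
bot.camera('top');sc()"
```

```text
t 37.5 scale-frame 0.0169 0.0015 0.115 F -0.08 0.35 -0.95 open 0.0474
t 37.55 scale-frame 0.0169 0.0015 0.115 F 0.04 0.67 0.16 open 0.0472
```

The ball's foot is about 2 mm above the floor with no contact yet. I'll release gradually.

arm_command([
  [0,0,0,0],
  [0,0,0,0],
  [0,0,0,0],
  [0,0,0,0],
  [0,0,0,0],
], hand=0.0485)

```text
time: 38.05
ee_pos: [0.5358, 0.0183, 0.115]
tcp_rot: [-180.0, 0.0, 77.6]
wrist_force: [-0.1, 0.1, -0.4]
opening: 0.0486
grasp_force: 5.1
```

arm_command([
  [0,0,0,0],
  [0,0,0,0],
  [0,0,0,0],
  [0,0,0,0],
  [0,0,0,0],
], hand=0.051)

```text
time: 38.55
ee_pos: [0.5358, 0.0183, 0.115]
tcp_rot: [-180.0, -0.0, 77.6]
wrist_force: [-0.5, 0.3, -0.3]
opening: 0.0509
grasp_force: 0.0
```

```bash
python3 -c "
from h import *
sc()"
```

```text
t 38.55 scale-frame 0.0169 0.0015 0.115 F 0.19 0.54 -0.32 open 0.0509
```

arm_command([
  [0,0,-0.003,0],
  [0,0,-0.008,0],
  [0,0,-0.013,0],
  [0,0,-0.018,0],
  [0,0,-0.022,0],
], hand=0.056)

```text
time: 39.05
ee_pos: [0.536, 0.0183, 0.1377]
tcp_rot: [180.0, -0.0, 77.6]
wrist_force: [-0.1, -0.2, 0.1]
opening: 0.0561
grasp_force: 0.0
```

arm_command([
  [0,0,-0.015,0],
  [0,0,-0.035,0],
  [0,0,-0.065,0],
  [0,0,-0.095,0],
  [0,0,-0.12,0],
])

```text
time: 39.55
ee_pos: [0.5358, 0.0183, 0.2598]
tcp_rot: [179.9, -0.0, 77.6]
wrist_force: [-0.6, 0.1, -0.1]
opening: 0.056
grasp_force: 0.0
```

arm_command([
  [-0.02,0,0,0],
  [-0.06,0,0,0],
  [-0.1,0,0,0],
  [-0.14,0,0,0],
  [-0.16,0,0,0],
])

```text
time: 40.05
ee_pos: [0.5005, -0.1403, 0.2582]
tcp_rot: [180.0, 0.0, 77.5]
wrist_force: [0.7, -0.5, -0.4]
opening: 0.0562
grasp_force: 0.0
```

Run:
```python
from h import *
c={n:bot.camera(n) for n in("scene","top")}
sc()
cv2.imwrite("pics/end_s.png",c["scene"]["color"])
b=np.array([.536,.018,.116])
for n in c:
    x=proj(c[n],b);print(n,"ball pred",x.round(1),"bowl rim pred",proj(c[n],[.536,.018,.155]).round(1))
    for t,z in(("bowl",.083),("bauble_mid",.116),("bauble_small",.09)):
        for r in bot.mark_of(n,t)[:3]: print("  ",t,np.round(r["location"],1),round(r["confidence"],2),hit(c[n],r["location"],z).round(3))
    u,v=[round(a) for a in x];w=11
    im=c[n]["color"][v-w-4:v+w-3,u-w:u+w+1].astype(int)
    m=((im[...,2]-im[...,1]>38)).astype(np.uint8); k,l,st,ce=cv2.connectedComponentsWithStats(m)
    for i in range(1,k):
        if st[i,4]>10: print(n,"copper",st[i]+[u-w,v-w-4,0,0,0],(ce[i]+[u-w,v-w-4]).round(1),hit(c[n],ce[i]+[u-w,v-w-4],.116).round(3))
```

```text
t 40.15 scale-frame -0.1453 0.0019 0.258 F 0.23 -0.07 0.6 open 0.0561
scene ball pred [387.7 193.9] bowl rim pred [389.  181.8]
   bowl [146.5 324.2] 0.83 [0.361 0.724 0.083]
   bowl [384.4 204.1] 0.58 [0.538 0.025 0.083]
   bauble_mid [389.8 193.3] 0.64 [0.536 0.011 0.116]
   bauble_mid [268.8 250.9] 0.62 [0.437 0.426 0.116]
   bauble_mid [400.1 259.9] 0.21 [0.265 0.171 0.116]
   bauble_small [389.1 203.8] 0.44 [0.523 0.019 0.09 ]
scene copper [381 186  15   5  48] [387.6 188.6] [0.563 0.    0.116]
top ball pred [396.8 209.8] bowl rim pred [398.6 206.6]
   bowl [395.9 209.5] 0.94 [0.544 0.016 0.083]
   bowl [148.4 250.8] 0.62 [0.421 0.71  0.083]
   bauble_mid [427.7 218.4] 0.68 [ 0.512 -0.067  0.116]
   bauble_mid [399.4 212.4] 0.64 [0.529 0.011 0.116]
   bauble_small [392.4 211.2] 0.69 [0.538 0.027 0.09 ]
top copper [389 202  16  16 180] [396.2 209.6] [0.537 0.019 0.116]
```

The bauble is in the bowl: its copper blob is at top (396,210), as predicted. The bowl is unmoved and the robot is clear.

```bash
python3 -c "
from h import *
print(bot.job_done())"
```

```text
the job is handed in; nothing more can be done
None
```

I handed the job in at about 40 s: the gold bowl is on the plate about 17 mm from its centre, the scale was tared, and the small bauble lies in the bowl with the robot clear. The hand-in gave no verdict. I judged the full tare press by force and travel (about 11 N, 4.2 mm), and I never saw the key spring back. The moves couldn't tilt the tool, so I pressed the key with the held bauble instead of the fingers.

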